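# Lock the mosaic clamp with the push-button pin

### The job

The hold-down bar of the mosaic clamp is already closed; lock it with the push-button locking pin. Take the pin by its head with the thumb button squeezed in, lift it out of its stand, and with the button still held in lower it through the two aligned holes at the end of the bar until its collar sits down on the bar's end plate; then let go, so that the button springs out and the pin is locked. Leave the plain round-knobbed pin in its own stand.

Things in the scene. Friction and masses are not known exactly. Their poses are not given: they have to be found in the camera images.
- pin_grip (a point): Locking pin, upright and loose in a wooden stand: black block head 28 (x) x 26 x 50 mm tall, steel button on its +x side; steel collar 52 mm across, 6 thick, resting on the stand; shank 16 mm across, 58 long below the collar, tip tapered. Point: mid-head at button height, 34 mm above the collar's underside, 22 below the head's top. z up. Grip across x: 38 mm wide, 29 with button in. 0.18 kg.
- thumb_button (a joint): Thumb button of the locking pin (22 wide, 26 mm tall, stands 10 mm out of the head's +x face): 0 = out, 0.009 m = fully in; spring 3 N to start, 7 N to hold in. Out, two studs stick out of the shank along +x and -x, 34 mm over their ends, 33 to 43 mm below the collar's underside, too wide for the holes; squeezing the button draws them in.
- hole (a point): Centre of the upper mouth of the aligned round holes, 26 mm wide, upright: top face of the 70 x 70 mm steel end plate of the fixed clamp's bar, 80 mm above the table. They pass the 12 mm end plate and the 12 mm bracket under it; 41 mm free below. Pin seated: pin_grip is 34 mm above this point. The bar runs 330 mm along -y of this frame over a mosaic panel; the clamp is at most 86 mm high.
- plain_pin (a point): Bystander: plain pin, same collar and shank but a round black knob 38 mm across, no button, no studs. Point: on its axis, 30 mm above its collar's underside. Each pin stands in its own square wooden stand, 75 x 75 x 65 mm high, hole 40 mm wide, fixed; the stands are at least 110 mm apart. Other bystanders: white mug, black spectacle case, red-handled nippers.
There are look-alikes about, which are no part of the job. Leave any blue, orange or yellow look-alike of the part that bears pin_grip alone.

How it is judged:
By the outcome, as a careful person would: the job done as asked, in the order asked, and still so for the second after the job is handed in, with the robot touching nothing.
It also fails if it takes over 35 s, if anything falls off the work surface, if the arm or the gripper's body presses on something with over 40 N, if the wrist force passes 120 N, or if a joint passes its speed limit or range.

### The arm

A 6-joint arm with a two-finger parallel gripper is mounted at the origin on the work surface. World frame = base frame: x ahead of the robot, y to its left, z up, the work surface at z = 0. Lengths are in m, angles in rad, forces in N, time in s.
With the tool pointing down it reaches from about 0.3 to 0.75 m from the base axis. Payload 8.5 kg.
Tool frame: the origin (TCP) lies on the centre line of the jaws, within the pads' length; the fingertips stand 14 mm ahead of it and the grasp point (between the pads) lies 5 mm behind it; x points along the fingers, z is the direction in which the jaws open and shut, and the axes are right-handed (so a half turn about x gives the same grasp; the last joint's range is limited). The gripper opens to 85 mm and grips with 20 to 120 N. Pads are 22 mm wide; open, the fingers measure 114 mm over their backs; the gripper's body (76 mm by 85 mm) begins 54 mm behind the grasp point. The pads swing forward as they close: fully open they stand 13 mm farther back than shut.
Start: joints at [-1.411, 0.381, 1.297, -0, 1.464, -0.215], TCP at [0.201, -0.512, 0.245] pointing down, gripper open.
Joint ranges: [-3.11, 3.11], [-0.89, 2.33], [0.22, 2.48], [-1.42, 4.56], [0.17, 2.85], [-2.88, 2.88]. Speed limits (rad/s): [2.39, 2.39, 3.14, 3.14, 3.14, 3.14].

### API

Orientations are given as [roll, pitch, yaw] about the fixed x, y, z axes, in that order (R = Rz(yaw) Ry(pitch) Rx(roll)).
In Python, from rig import sensors, capture, get_calibration, ticket gives the robot as it stands. The module is installed in compiled form; this text tells all that it offers.
- The arm moves only by the tool play_rows, never from a script. Its argument "motion" is a list of rows, each a list of 5 numbers: the shift along the tool's x, y, z in mm, then the turn about the tool's x in rad, then the finger opening in mm, from 0 to 85.4. In form: [[x, y, z, spin, gripper], ...]. A call has 1 to 12 rows; each row is the pose to reach, as a shift and turn from the pose commanded when the call began, along the tool's axes at that moment; what a row does not reach only later rows make up. A row lasts 1/12 s, in which the tool goes at most 41.7 mm and 7.16 degrees, less where a joint would pass 70% of its speed; a pose out of reach is approached as far as the arm can. A call with a gripper value outside its range is refused whole. The fingers move at their own pace and stop on an object; "squeeze" is the grip in N (left out, the last holds). Time passes only in rows, so rows that repeat a pose let the fingers close. It gives the time, the measured TCP pose, the force and the opening at its end, in the units of the state.
- sensors.state(): the state, without advancing time (a new reading comes with each control period).
- capture(name): name is "scene" or "side" or "wrist"; returns the picture (480x640x3 uint8, red, green, blue); there is no depth.
- get_calibration(name): a dict with "fx", "fy", "cx", "cy" (pixels), "R" (3x3) and "t" (3): a world point X has camera coordinates R X + t; the wrist camera has in their place "hand_eye" (4x4, takes a point from camera to tool coordinates, whose origin is the TCP and whose axes are the tool frame's). Camera axes: x right, y down, z forward; pixel columns grow to the right and rows downward; lengths in m; the calibration is good to about 2 mm. The wrist camera is an equidistant fisheye: a pixel r from the principal point sees the ray r / f radians off the axis. A picture is of the moment at which its call begins: read the wrist's pose just before it. get_calibration takes no time and is no camera call.
- ticket.job_done(): hands the job in, once; it reports no verdict.
The state is a dict: "time": time; "qpos": joint angles; "qd": joint speeds; "joint_efforts": joint torques, N m; "eef_pos": TCP position; "eef_rot": TCP orientation; "ft_force": force on the tool from outside, world axes, zero at the start; "wrist_torque": the same for the moment, N m; "opening": finger opening in m.
Only numpy, scipy, OpenCV 4.12 (cv2) and the standard library are available. Lean on these libraries where they do the work, as an engineer would, in place of code of your own. Each camera call takes 0.05 s, during which the arm holds its last target.

## Working session

There is one attempt and no reset: what is moved stays moved. The work goes in short steps, Python scripts to look and compute and a tool call to move; the robot and the scene stay as the last step left them, time stands still between calls to the robot, and variables do not carry over. Pictures are saved under pics/ and viewed, and the job is handed in when it is done.

Besides the shell and the picture viewer there is one more tool, called after ">>>" by a JSON object that holds its "method" and its "body". play_rows: Moves the arm, as the interface text tells. Its arguments: {"type":"object","properties":{"motion":{"type":"array"},"squeeze":{"type":"number"}},"required":["motion"]}

```bash
mkdir -p pics
python3 - <<'E'
from rig import sensors,capture,get_calibration
import cv2
s=sensors.state();print(s)
for n in ["scene","side","wrist"]:
    print(n,get_calibration(n))
    cv2.imwrite(f"pics/{n}0.png",capture(n)[:,:,::-1])
E
```

```text
{'time': 0.0, 'qpos': array([-1.41126420e+00,  3.81221356e-01,  1.29827506e+00, -8.00000175e-06,
        1.46362568e+00, -2.15280284e-01]), 'qd': array([ 1.65488816e-03, -4.71762344e-04,  2.37977644e-05, -7.35444551e-05,
        3.70153702e-04,  3.65493526e-03]), 'joint_efforts': array([ 1.02635237e-03, -4.48460484e+01, -2.31281161e+01, -1.17710979e-04,
        4.70177358e-03,  6.29835043e-06]), 'eef_pos': array([ 0.20131401, -0.51152905,  0.24469334]), 'eef_rot': array([2.93151213, 1.56926687, 1.73552908]), 'ft_force': array([-0.13988586,  0.29131812,  0.62261348]), 'wrist_torque': array([ 0.02243017,  0.02513035, -0.00409704]), 'opening': 0.08510232357294906}
scene {'fx': 624.8827972935763, 'fy': 624.8827972935763, 'cx': 317.5122827490457, 'cy': 240.20297246042784, 'R': array([[-0.79101466,  0.61152936, -0.01810101],
       [ 0.48645267,  0.61073402, -0.62479417],
       [-0.37102508, -0.50302664, -0.78057965]]), 't': array([ 0.24771605, -0.26485875,  1.42341956])}
side {'fx': 623.8550645717737, 'fy': 623.8550645717737, 'cx': 337.9521348015355, 'cy': 249.23745491767787, 'R': array([[-0.96751157, -0.25250397, -0.01277134],
       [-0.173587  ,  0.70015705, -0.692566  ],
       [ 0.18381761, -0.66784868, -0.72124145]]), 't': array([0.46135102, 0.05592672, 1.17080713])}
wrist {'fx': 371.64829954431775, 'fy': 371.64829954431775, 'cx': 314.5238357243302, 'cy': 230.8349369337748, 'hand_eye': array([[ 2.49010174e-04, -2.61013800e-01,  9.65335037e-01,
        -1.28093801e-01],
       [-4.06353403e-04, -9.65335014e-01, -2.61013689e-01,
         6.59716032e-02],
       [ 9.99999886e-01, -3.27272114e-04, -3.46442085e-04,
         5.78069192e-04],
       [ 0.00000000e+00,  0.00000000e+00,  0.00000000e+00,
         1.00000000e+00]])}
```

View pics/scene0.png

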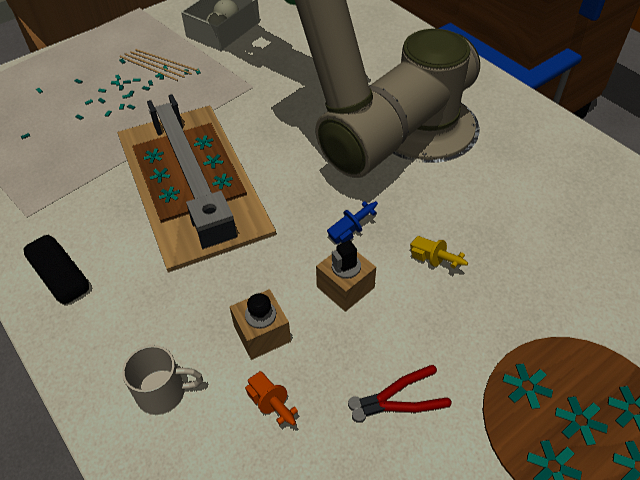

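View pics/side0.png

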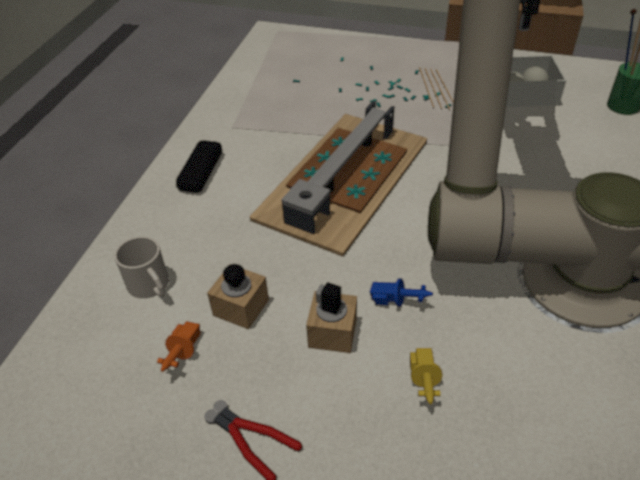

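View pics/wrist0.png

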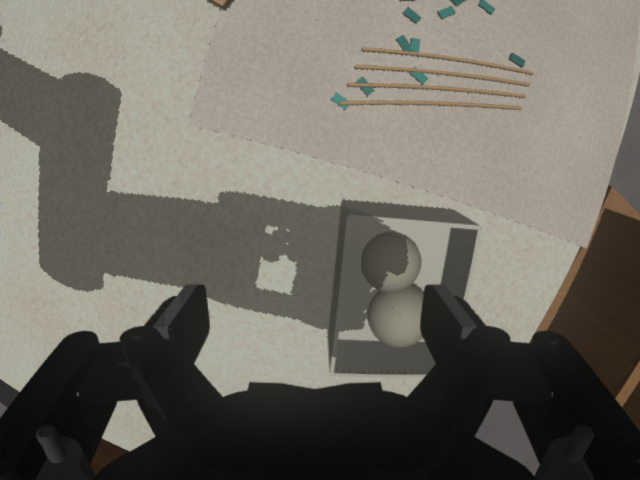

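The scene picture shows five things that could be taken for the pin:
- Black block head in a stand, at (345,258).
- Plain round-knob pin, at (260,305).
- Blue look-alike, at (352,222).
- Yellow look-alike, at (438,252).
- Orange look-alike, at (270,398).

By the description I choose the black block head. The hole is at about (209,210) in the scene and (306,194) in the side view. I'll check both in close crops.

Run:
```python
import cv2,numpy as np
def crop(f,x0,y0,w,h,k):
    im=cv2.imread(f"pics/{f}0.png")[y0:y0+h,x0:x0+w]
    return cv2.resize(im,None,fx=k,fy=k,interpolation=cv2.INTER_CUBIC)
a=np.hstack([crop("scene",310,230,80,80,5),crop("side",290,270,80,80,5)])
cv2.imwrite("pics/c1.png",a)
b=np.hstack([crop("scene",170,180,80,80,5),crop("side",270,165,80,80,5)])
cv2.imwrite("pics/c2.png",b)
```

```text
(no output)
```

View pics/c1.png

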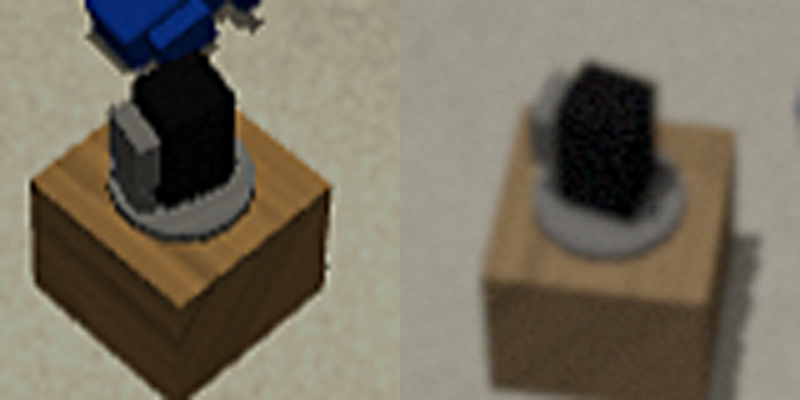

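View pics/c2.png

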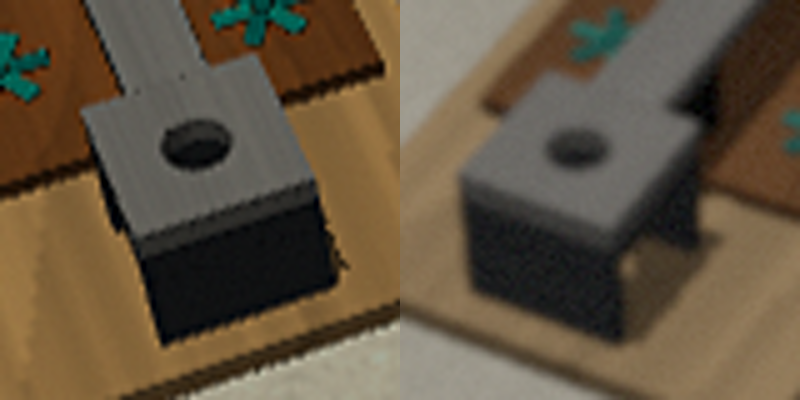

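```bash
cat > h.py <<'E'
import numpy as np,cv2
from rig import sensors,capture,get_calibration
from scipy.spatial.transform import Rotation as Ro
def back(n,u,v,z):
    c=get_calibration(n);R=c["R"];t=c["t"]
    d=R.T@np.array([(u-c["cx"])/c["fx"],(v-c["cy"])/c["fy"],1]);o=-R.T@t
    return o+d*(z-o[2])/d[2]
def proj(n,X):
    c=get_calibration(n);p=np.atleast_2d(X)@c["R"].T+c["t"]
    return np.c_[c["fx"]*p[:,0]/p[:,2]+c["cx"],c["fy"]*p[:,1]/p[:,2]+c["cy"]]
def pose(s=None):
    s=s or sensors.state();T=np.eye(4);T[:3,:3]=Ro.from_euler("xyz",s["eef_rot"]).as_matrix();T[:3,3]=s["eef_pos"];return T
def wback(T,u,v,z):
    c=get_calibration("wrist");x=(u-c["cx"])/c["fx"];y=(v-c["cy"])/c["fy"];r=np.hypot(x,y)+1e-12
    d=np.array([np.sin(r)*x/r,np.sin(r)*y/r,np.cos(r)]);M=T@c["hand_eye"]
    d=M[:3,:3]@d;o=M[:3,3];return o+d*(z-o[2])/d[2]
def wproj(T,X):
    c=get_calibration("wrist");M=np.linalg.inv(T@c["hand_eye"]);p=np.atleast_2d(X)@M[:3,:3].T+M[:3,3]
    rho=np.hypot(p[:,0],p[:,1])+1e-12;th=np.arctan2(rho,p[:,2])
    return np.c_[c["cx"]+c["fx"]*th*p[:,0]/rho,c["cy"]+c["fx"]*th*p[:,1]/rho]
def totool(T,X): return (np.asarray(X)-T[:3,3])@T[:3,:3]*1000
E
python3 - <<'E'
from h import *
print("hole",back("scene",209.4,209.2,.08),back("side",305.4,194.8,.08))
# plate corners scene crop (82,110),(255,58),(318,182),(140,240)
P=[back("scene",170+a/5,180+b/5,.08) for a,b in[(82,110),(255,58),(318,182),(140,240)]]
print(np.round(P,4),[np.linalg.norm(P[i]-P[(i+1)%4]) for i in range(4)],np.mean(P,0))
# stand top corners scene
Q=[back("scene",310+a/5,230+b/5,.065) for a,b in[(32,182),(182,305),(330,186)]]
print(np.round(Q,4),[np.linalg.norm(Q[i]-Q[i+1]) for i in range(2)],(Q[0]+Q[2])/2)
Q=[back("side",290+(a-400)/5,270+b/5,.065) for a,b in[(485,278),(708,304),(736,130)]]
print(np.round(Q,4),[np.linalg.norm(Q[i]-Q[i+1]) for i in range(2)],(Q[0]+Q[2])/2)
print("grip",back("scene",310+181/5,230+185/5,.071),back("side",290+(610-400)/5,270+205/5,.071))
# head top centre
print("top",back("scene",310+185/5,230+85/5,.121),back("side",290+(608-400)/5,270+90/5,.121))
print("btn top",back("scene",310+120/5,230+105/5,.112))
T=pose();print(T[:3,:3])
E
```

```text
hole [ 0.55182117 -0.01870686  0.08      ] [ 0.54657591 -0.01797767  0.08      ]
[[ 0.5763 -0.0614  0.08  ]
 [ 0.5108 -0.0433  0.08  ]
 [ 0.5261  0.0245  0.08  ]
 [ 0.5922  0.0075  0.08  ]] [np.float64(0.06794895193243705), np.float64(0.06955045705969409), np.float64(0.06821022629176263), np.float64(0.07073333234997693)] [ 0.55134813 -0.01818765  0.08      ]
[[0.4698 0.2013 0.065 ]
 [0.4615 0.2742 0.065 ]
 [0.3891 0.2676 0.065 ]] [np.float64(0.07333122154111052), np.float64(0.07263766403419568)] [0.42945281 0.23444744 0.065     ]
[[0.4563 0.2764 0.065 ]
 [0.3829 0.2688 0.065 ]
 [0.391  0.1954 0.065 ]] [np.float64(0.07382397105391653), np.float64(0.07387036502575946)] [0.42366327 0.2359186  0.065     ]
grip [0.43253425 0.23816655 0.071     ] [0.42303794 0.24171451 0.071     ]
top [0.4289556  0.23452671 0.121     ] [0.4246762  0.23429655 0.121     ]
btn top [0.44702708 0.22213543 0.112     ]
[[-1.71027558e-04  9.30588057e-01  3.66068079e-01]
 [ 1.06297374e-03  3.66068047e-01 -9.30587479e-01]
 [-9.99999420e-01  2.29964653e-04 -1.05179840e-03]]
```

The crops show the pin with its black block head at scene (346,255) and its steel button towards the lower left. It's upright in its stand. The clamp hole is at scene (209.4,209.2) and side (305.4,194.8). The two cameras agree to about 5 mm, and the plate and stand sizes come out right. Next I hover over the pin for a wrist view.

>>> {"method": "play_rows", "body": {"motion": [[0, 484, -612, -0.62, 85], [0, 484, -612, -0.62, 85], [0, 484, -612, -0.62, 85], [0, 484, -612, -0.62, 85], [0, 484, -612, -0.62, 85], [0, 484, -612, -0.62, 85], [0, 484, -612, -0.62, 85], [0, 484, -612, -0.62, 85], [0, 484, -612, -0.62, 85], [0, 484, -612, -0.62, 85], [0, 484, -612, -0.62, 85], [0, 484, -612, -0.62, 85]], "squeeze": 30}}

```text
time: 1.15
eef_pos: [0.3463, -0.0313, 0.2455]
eef_rot: [0.118, 1.57, -0.459]
ft_force: [1.4, -0.7, -0.5]
opening: 0.0851
```

Run:
```python
from h import *
s=sensors.state();T=pose(s);print(s["time"],s["eef_pos"],T[:3,:3].round(3));print(totool(T,[.427,.235,.245]))
z=T[:3,2];print(np.degrees(np.arctan2(z[1],z[0])))
```

```text
1.15 [ 0.34626119 -0.03127336  0.24546936] [[ 0.     0.545  0.838]
 [-0.     0.838 -0.545]
 [-1.     0.     0.001]]
[  0.44450872 267.24366037 -77.46680828]
-33.033650069732666
```

>>> {"method": "play_rows", "body": {"motion": [[0, 267, -77, 0, 85], [0, 267, -77, 0, 85], [0, 267, -77, 0, 85], [0, 267, -77, 0, 85], [0, 267, -77, 0, 85], [0, 267, -77, 0, 85], [0, 267, -77, 0, 85], [0, 267, -77, 0, 85], [0, 267, -77, 0, 85], [0, 267, -77, 0, 85]]}}

```text
time: 1.98
eef_pos: [0.4269, 0.2321, 0.2451]
eef_rot: [-2.036, 1.57, -2.611]
ft_force: [0.4, 0.7, 0.1]
opening: 0.0849
```

Run:
```python
from h import *
s=sensors.state();T=pose(s);im=capture("wrist");print(s["time"],s["eef_pos"],s["qd"].round(3));np.save("T1.npy",T)
cv2.imwrite("pics/w1.png",im[:,:,::-1])
print(wproj(T,[[.427,.235,.071],[.427,.235,.121]]))
```

```text
1.9833 [0.4269001  0.23205709 0.24505653] [-0.021 -0.016  0.008  0.002  0.     0.001]
[[312.33224965 209.10183826]
 [311.84059446 223.74305233]]
```

View pics/w1.png

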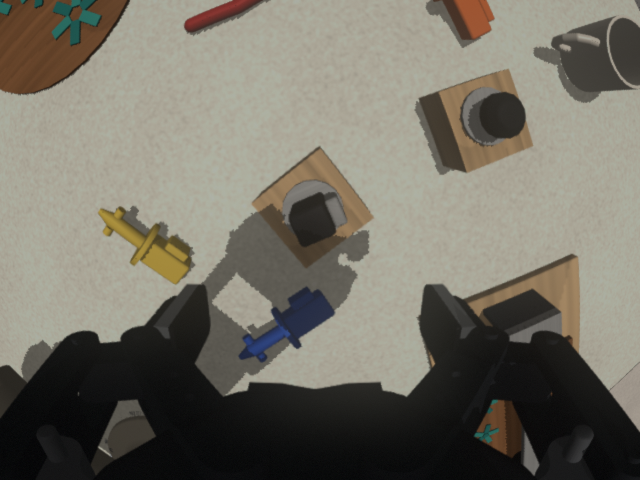

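Run:
```python
import cv2
im=cv2.imread("pics/w1.png")[145:275,245:380];im=cv2.convertScaleAbs(im,alpha=1.6,beta=20)
cv2.imwrite("pics/c3.png",cv2.resize(im,None,fx=4.5,fy=4.5,interpolation=cv2.INTER_CUBIC))
```

```text
(no output)
```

View pics/c3.png

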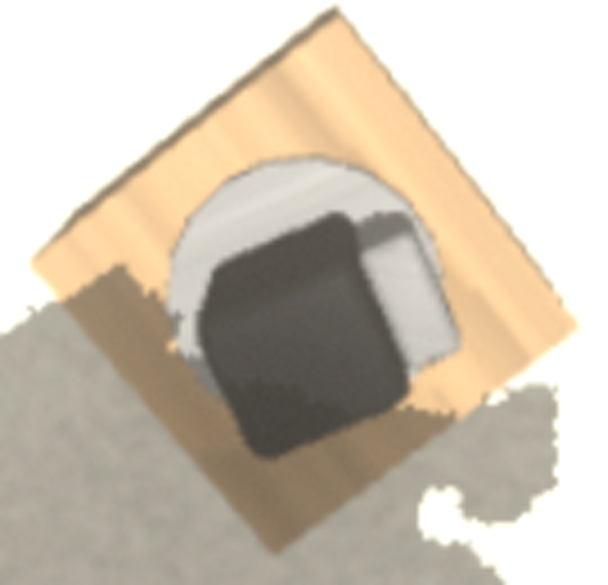

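Run:
```python
from h import *
from scipy.optimize import least_squares
T=np.load("T1.npy")
px=lambda a,b:(245+a/4.5,145+b/4.5)
C=np.array([wback(T,*px(a,b),.121) for a,b in[(201,324),(362,266),(412,392),(262,460)]])
print(C.round(4),[np.linalg.norm(C[i]-C[(i+1)%4]).round(4) for i in range(4)],C.mean(0))
d=np.r_[(C[1]-C[0])[:2]+(C[2]-C[3])[:2]];e=(C[0]-C[3]+C[1]-C[2])[:2]
print("btn dir",np.degrees(np.arctan2(d[1],d[0])),"side",np.degrees(np.arctan2(e[1],e[0])))
K=np.array([wback(T,*px(a,b),.071) for a,b in[(168,290),(185,225),(225,180),(310,155),(380,180),(425,225)]])
f=least_squares(lambda p:np.hypot(*(K[:,:2]-p).T)-.026,[.427,.235]);print("collar",f.x,f.fun)
S=np.array([wback(T,*px(a,b),.065) for a,b in[(32,262),(338,10),(578,325),(277,555)]])
print("stand",S.mean(0),[np.linalg.norm(S[i]-S[(i+1)%4]).round(4) for i in range(4)])
B=np.array([wback(T,*px(a,b),.112) for a,b in[(368,262),(413,370),(460,338),(413,232)]]);print("btn",B.mean(0),[np.linalg.norm(B[i]-B[(i+1)%4]).round(4) for i in range(4)])
```

```text
[[0.4167 0.2475 0.121 ]
 [0.4425 0.2416 0.121 ]
 [0.4383 0.2204 0.121 ]
 [0.4124 0.2239 0.121 ]] [np.float64(0.0265), np.float64(0.0216), np.float64(0.0261), np.float64(0.024)] [0.42748054 0.23335989 0.121     ]
btn dir -10.27750310641682 side 79.25168339053421
collar [0.42657614 0.23344373] [-0.0005027  -0.00011236  0.00025657  0.00034849 -0.0003647  -0.00031997]
stand [0.42637215 0.23303394 0.065     ] [np.float64(0.0744), np.float64(0.0749), np.float64(0.0741), np.float64(0.0747)]
btn [0.44565762 0.23070229 0.112     ] [np.float64(0.0192), np.float64(0.0092), np.float64(0.019), np.float64(0.0086)]
```

The wrist view shows the block head with its top centre at about px (313,222) and the steel button on its right at (340,209). The plain pin is at (495,112), well clear. The collar fit gives (0.4266,0.2334), the head (0.4275,0.2334) and a button direction of about -10°. Stand sides come out at 74–75 mm, which is right.

Run:
```python
from h import *
s=sensors.state();T=pose(s);print(s["eef_pos"]);print(totool(T,[.430,.233,.094]));z=T[:3,2];print(np.degrees(np.arctan2(z[1],z[0])))
```

```text
[0.42696273 0.23168339 0.24527532]
[151.27347714   2.83808404   1.86035563]
-33.05262895829244
```

>>> {"method": "play_rows", "body": {"motion": [[30, 3, 2, -0.12, 85], [60, 3, 2, -0.24, 85], [90, 3, 2, -0.36, 85], [110, 3, 2, -0.4, 85], [110, 3, 2, -0.4, 85], [110, 3, 2, -0.4, 85], [110, 3, 2, -0.4, 85]]}}

```text
time: 2.62
eef_pos: [0.4313, 0.2336, 0.1369]
eef_rot: [0.425, 1.568, 0.246]
ft_force: [0.7, 0.8, 0.3]
opening: 0.0851
```

Run:
```python
from h import *
s=sensors.state();T=pose(s);im=capture("wrist");print(s["time"],s["eef_pos"],s["qd"].round(3));np.save("T2.npy",T)
print(totool(T,[.430,.233,.094]));z=T[:3,2];print(np.degrees(np.arctan2(z[1],z[0])))
cv2.imwrite("pics/w2.png",im[:,:,::-1])
```

```text
2.6167 [0.43132618 0.23355207 0.1368709 ] [ 0.007 -0.01  -0.007 -0.    -0.006 -0.004]
[42.86738752 -0.82096858 -1.30012327]
-10.232906307780524
```

View pics/w2.png

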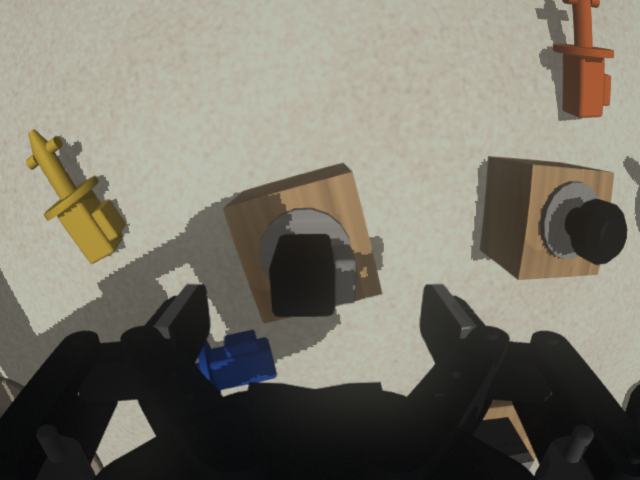

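The head is now square to the jaws. Its top spans columns 270–335 at row 310, so it sits about 5 mm left of the jaw centre line. I intended about 3 mm, so I'm shifting by -1.5 mm and going down.

>>> {"method": "play_rows", "body": {"motion": [[20, -0.8, -1.5, 0, 85], [43, -0.8, -1.5, 0, 85], [43, -0.8, -1.5, 0, 85], [43, -0.8, -1.5, 0, 85], [43, -0.8, -1.5, 0, 85]]}}

```text
time: 3.08
eef_pos: [0.4298, 0.2337, 0.0939]
eef_rot: [0.437, 1.568, 0.26]
ft_force: [0.4, 0.7, -0.2]
opening: 0.0849
```

Run:
```python
from h import *
s=sensors.state();T=pose(s);im=capture("wrist");im2=capture("scene");print(s["time"],s["eef_pos"],s["ft_force"]);np.save("T3.npy",T)
print(totool(T,[.430,.233,.094]))
im2=cv2.resize(im2[190:310,270:420],None,fx=4,fy=4)
cv2.imwrite("pics/w3.png",im[:,:,::-1]);cv2.imwrite("pics/s3.png",im2[:,:,::-1])
```

```text
3.0833 [0.4297926  0.23365256 0.09391811] [ 0.44520992  0.74314894 -0.23846884]
[-0.08180582 -0.60595245  0.31889131]
```

View pics/w3.png

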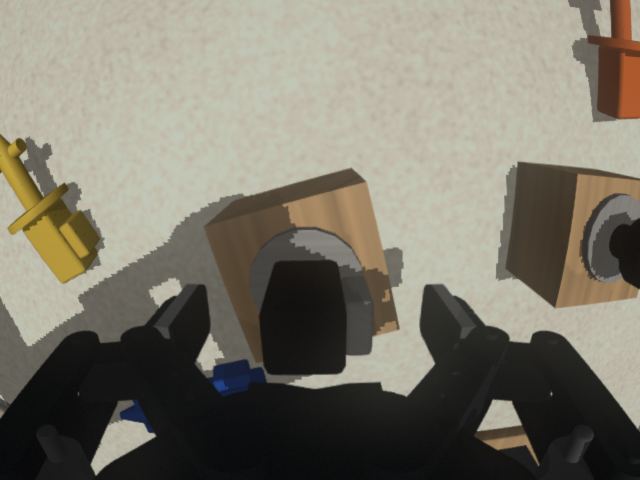

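View pics/s3.png

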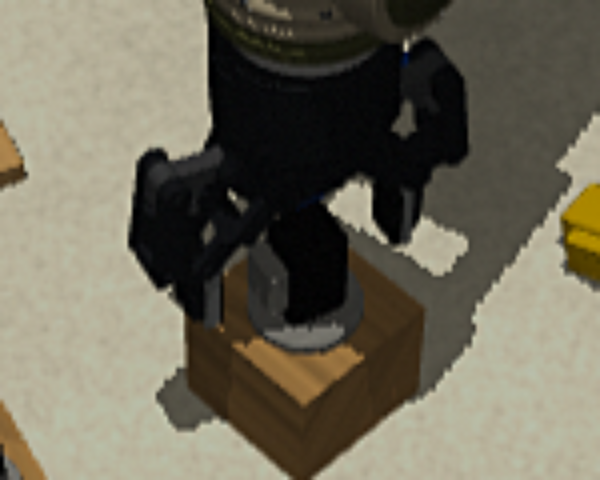

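The wrist view shows the head with its button between the open pads: head at columns 262–346, button out to column 372, pads at 205 and 425. The scene view agrees, so I close slowly.

>>> {"method": "play_rows", "body": {"motion": [[0, 0, 0, 0, 50], [0, 0, 0, 0, 42], [0, 0, 0, 0, 38], [0, 0, 0, 0, 34], [0, 0, 0, 0, 30], [0, 0, 0, 0, 26], [0, 0, 0, 0, 20], [0, 0, 0, 0, 20], [0, 0, 0, 0, 20]], "squeeze": 45}}

```text
time: 3.93
eef_pos: [0.4278, 0.2337, 0.0934]
eef_rot: [3.071, 1.569, 2.896]
ft_force: [-9.2, 0.8, 15.9]
opening: 0.0274
```

Run:
```python
from h import *
s=sensors.state();T=pose(s);im=capture("wrist");print(s["time"],s["eef_pos"],s["ft_force"],s["opening"])
cv2.imwrite("pics/w4.png",im[:,:,::-1])
```

```text
3.9333 [0.42779091 0.23373593 0.09343075] [-9.15610137  0.75446061 15.8872891 ] 0.02740256729036166
```

View pics/w4.png

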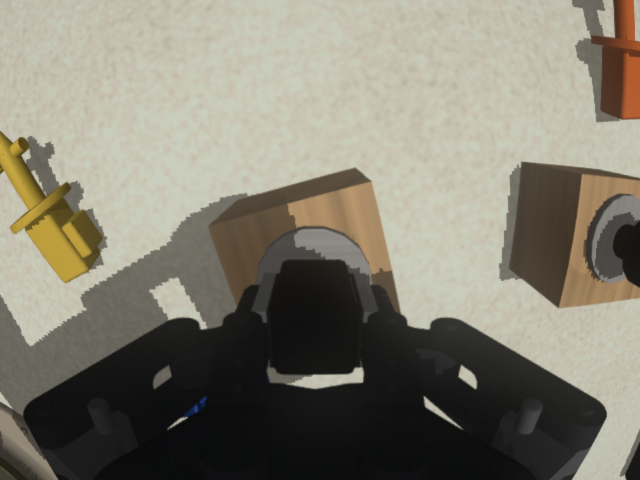

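The head is between the pads and the opening reads 27 mm, which matches the button being in. There is 16 N of preload against the stand from the pads swinging forward, so I lift.

>>> {"method": "play_rows", "body": {"motion": [[-3, 0, 0, 0, 20], [-8, 0, 0, 0, 20], [-20, 0, 0, 0, 20], [-40, 0, 0, 0, 20], [-65, 0, 0, 0, 20], [-95, 0, 0, 0, 20], [-125, 0, 0, 0, 20], [-125, 0, 0, 0, 20], [-125, 0, 0, 0, 20], [-125, 0, 0, 0, 20]]}}

```text
time: 4.82
eef_pos: [0.4285, 0.2333, 0.2165]
eef_rot: [-2.703, 1.569, -2.88]
ft_force: [-0.9, 0.4, -2.6]
opening: 0.0277
```

Run:
```python
from h import *
s=sensors.state();T=pose(s);np.save("T5.npy",T);im=capture("wrist");print(s["time"],s["eef_pos"],s["ft_force"],s["opening"])
a=capture("scene");b=capture("side")
cv2.imwrite("pics/s5f.png",a[:,:,::-1]);cv2.imwrite("pics/d5f.png",b[:,:,::-1])
p=proj("scene",s["eef_pos"])[0].astype(int);q=proj("side",s["eef_pos"])[0].astype(int);print(p,q)
f=lambda i,p:cv2.resize(i[p[1]-60:p[1]+60,p[0]-50:p[0]+50],None,fx=4,fy=4,interpolation=cv2.INTER_CUBIC)
cv2.imwrite("pics/w5.png",im[:,:,::-1]);cv2.imwrite("pics/s5.png",cv2.convertScaleAbs(np.hstack([f(a,p),f(b,q)])[:,:,::-1],alpha=1.5,beta=20))
```

```text
4.8167 [0.42848542 0.23325905 0.21645867] [-0.89597153  0.35312263 -2.59089188] 0.027710850746329802
[347 208] [328 245]
```

View pics/w5.png

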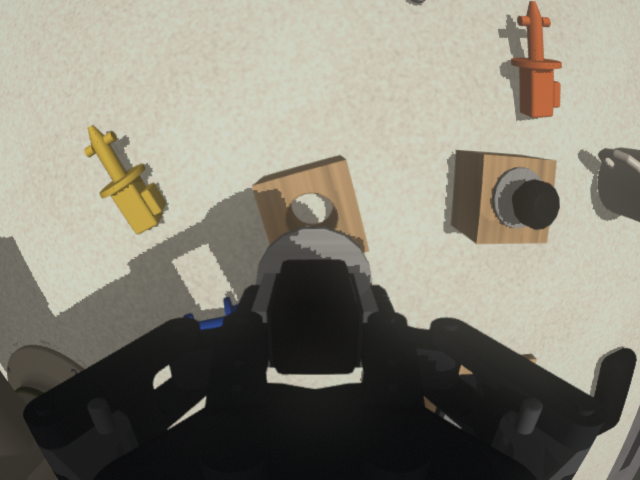

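View pics/s5.png

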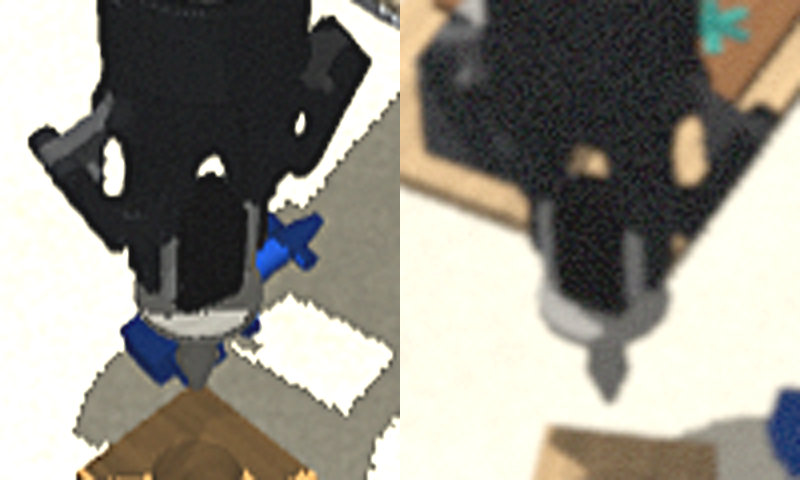

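Run:
```python
from h import *
s=sensors.state();T=pose(s);print(s["eef_pos"],s["ft_force"]);print(totool(T,[.549,-.018,s["eef_pos"][2]]))
for n,u,v in(("scene",347,244.75),("side",330.5,285.5)): print(back(n,u,v,.1295))
```

```text
[0.42848612 0.23329169 0.21607847] [-0.08371472 -0.22880501 -2.94220084]
[-1.36167446e-01 -2.26293406e+02  1.62672622e+02]
[0.43027235 0.23587933 0.1295    ]
[0.42570586 0.23658664 0.1295    ]
```

>>> {"method": "play_rows", "body": {"motion": [[0, -25, 18, 0, 20], [0, -50, 36, 0, 20], [0, -80, 58, 0, 20], [0, -110, 79, 0, 20], [0, -140, 101, 0, 20], [0, -170, 122, 0, 20], [0, -195, 141, 0, 20], [0, -215, 154, 0, 20], [0, -228, 163, 0, 20], [0, -228, 163, 0, 20], [0, -228, 163, 0, 20], [0, -228, 163, 0, 20]]}}

```text
time: 5.97
eef_pos: [0.549, -0.0185, 0.2169]
eef_rot: [2.788, 1.569, 2.613]
ft_force: [0.5, 0.0, -2.4]
opening: 0.0276
```

```bash
cat > look.py <<'E'
from h import *
import sys
k=sys.argv[1]
s=sensors.state();T=pose(s);im=capture("wrist");print(s["time"],s["eef_pos"],s["ft_force"],s["opening"],s["qd"].round(3))
np.save(f"T{k}.npy",T)
a=capture("scene");b=capture("side")
c=s["eef_pos"]-[0,0,.07]
p=proj("scene",c)[0].astype(int);q=proj("side",c)[0].astype(int);print(p-[50,70],q-[50,70])
f=lambda i,p:cv2.resize(i[p[1]-70:p[1]+70,p[0]-50:p[0]+50],None,fx=4,fy=4,interpolation=cv2.INTER_CUBIC)
cv2.imwrite(f"pics/w{k}.png",im[:,:,::-1]);cv2.imwrite(f"pics/s{k}.png",cv2.convertScaleAbs(np.hstack([f(a,p),f(b,q)])[:,:,::-1],alpha=1.4,beta=20))
E
python3 look.py 6
```

```text
5.9667 [ 0.54899306 -0.01851704  0.21694343] [ 0.54067681  0.04755039 -2.41945876] 0.02758321535396695 [ 0.012 -0.009  0.     0.001  0.001 -0.002]
[155 113] [252  97]
```

View pics/w6.png

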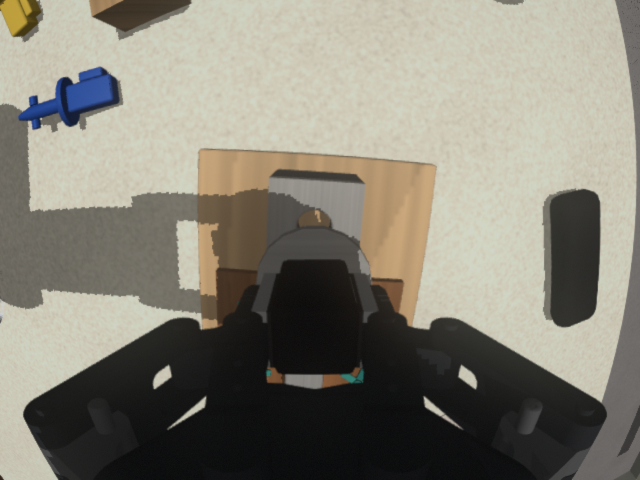

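View pics/s6.png

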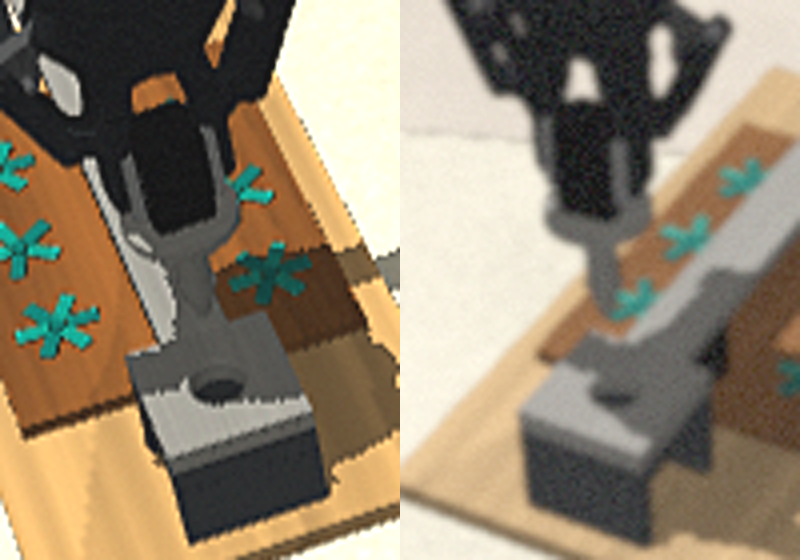

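Run:
```python
from h import *
T=np.load("T6.npy")
for n,a,b in(("scene",(203.75,192),(209.4,209.2)),("side",(303.25,176.5),(305.4,194.8))):
    t=back(n,*a,.130);h=back(n,*b,.08);print(t,h,h-t,((h-t)@T[:3,:3]*1000).round(1))
# wrist: plate edges & hole
print([wback(T,u,v,.08).round(4) for u,v in((298,216),(331,216),(314.5,208))], "left/right plate mid",[wback(T,u,220,.08).round(4) for u in(267,364)])
print(wback(T,271,176,.08),wback(T,364,181,.08))
```

```text
[ 0.55534959 -0.01774448  0.13      ] [ 0.55182117 -0.01870686  0.08      ] [-0.00352842 -0.00096239 -0.05      ] [50.  -1.6 -3.2]
[ 0.5468072  -0.01328995  0.13      ] [ 0.54657591 -0.01797767  0.08      ] [-0.00023128 -0.00468772 -0.05      ] [50.  -4.7  0.7]
[array([ 0.5381, -0.0113,  0.08  ]), array([ 0.5619, -0.0155,  0.08  ]), array([ 0.551 , -0.0076,  0.08  ])] left/right plate mid [array([ 0.515 , -0.0103,  0.08  ]), array([ 0.5854, -0.0227,  0.08  ])]
[0.52434596 0.02113732 0.08      ] [0.5896474  0.00592449 0.08      ]
```

The wrist view shows the hole's far edge at (314,208), on the jaw centre line. All the cameras put the tip within about 3 mm of the hole in plan, about +2.5 mm in tool y. I correct that and lower to just above the plate.

>>> {"method": "play_rows", "body": {"motion": [[15, -2.5, -0.5, 0, 20], [30, -2.5, -0.5, 0, 20], [40, -2.5, -0.5, 0, 20], [40, -2.5, -0.5, 0, 20], [40, -2.5, -0.5, 0, 20]]}}

```text
time: 6.53
eef_pos: [0.5484, -0.0214, 0.1774]
eef_rot: [2.99, 1.57, 2.814]
ft_force: [0.3, 0.2, -1.1]
opening: 0.0279
```

```bash
python3 look.py 7
```

```text
6.5333 [ 0.54840967 -0.02135062  0.17744763] [ 0.32873597  0.15177036 -1.10796312] 0.027940783966112635 [-0.003 -0.014 -0.023 -0.002  0.004 -0.   ]
[157 127] [254 112]
```

View pics/s7.png

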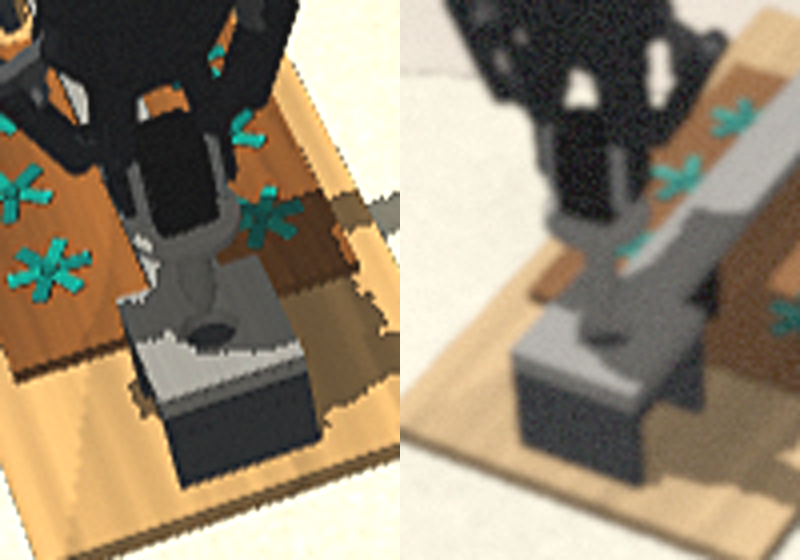

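View pics/w7.png

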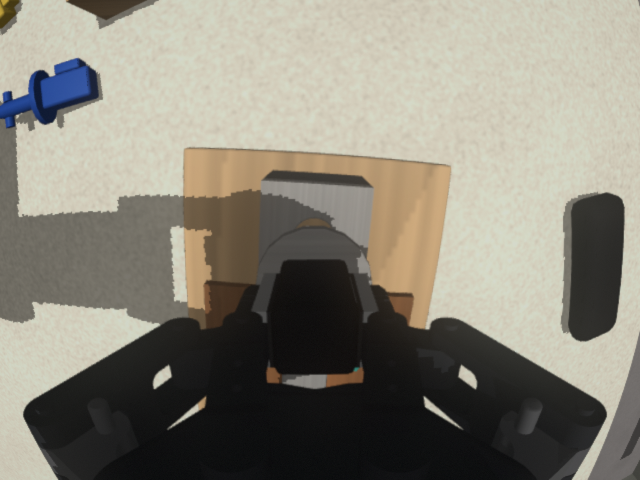

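Run:
```python
from h import *
a=capture("scene");b=capture("side")
f=lambda i,x,y:cv2.resize(i[y:y+50,x:x+50],None,fx=8,fy=8,interpolation=cv2.INTER_CUBIC)
o=np.hstack([f(a,184,180),f(b,282,165)])[:,:,::-1]
cv2.imwrite("pics/z7.png",cv2.convertScaleAbs(o,alpha=2.2,beta=0))
```

```text
(no output)
```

View pics/z7.png

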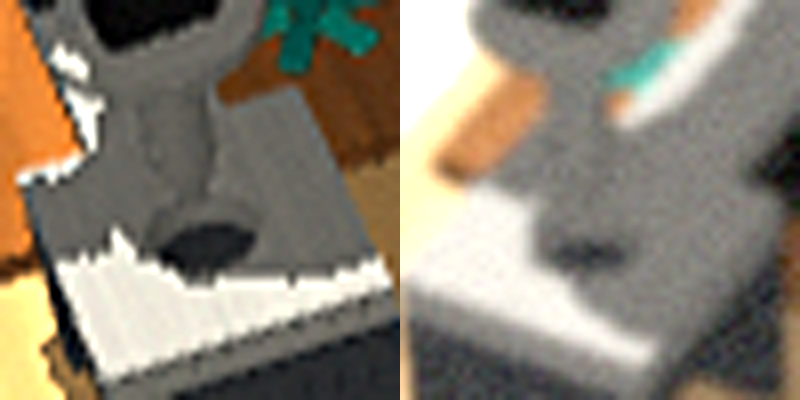

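Run:
```python
from h import *
T=np.load("T7.npy");print(T[:3,0])
for n,a,h in(("scene",(207.75,205.6),(209.4,209.2)),("side",(304.5,191),(305.4,194.8))):
    for z in(.088,.092):
        d=back(n,*h,.08)-back(n,*a,z);print(n,z,(d@T[:3,:3]*1000).round(1))
```

```text
[-5.08818915e-04  1.72668927e-04 -9.99999856e-01]
scene 0.088 [ 8.   2.6 -0.9]
scene 0.092 [12.  -1.1 -1.7]
side 0.088 [ 8.   1.3 -2.2]
side 0.092 [12.  -2.7  0.1]
```

The tip is within about 2.5 mm of the hole axis, against 5 mm of clearance. I shift -1 mm and lower in.

>>> {"method": "play_rows", "body": {"motion": [[8, 0, -1, 0, 20], [16, 0, -1, 0, 20], [24, 0, -1, 0, 20], [24, 0, -1, 0, 20]]}}

```text
time: 7.12
eef_pos: [0.5467, -0.0216, 0.1512]
eef_rot: [3.061, 1.567, 2.885]
ft_force: [-0.9, 0.4, -1.8]
opening: 0.0275
```

```bash
python3 look.py 8
```

```text
7.1167 [ 0.5466653  -0.0215728   0.15115906] [-0.85213214  0.38457239 -1.81882928] 0.027500920286582513 [ 0.    -0.016 -0.032 -0.002  0.037  0.   ]
[160 136] [255 123]
```

View pics/s8.png

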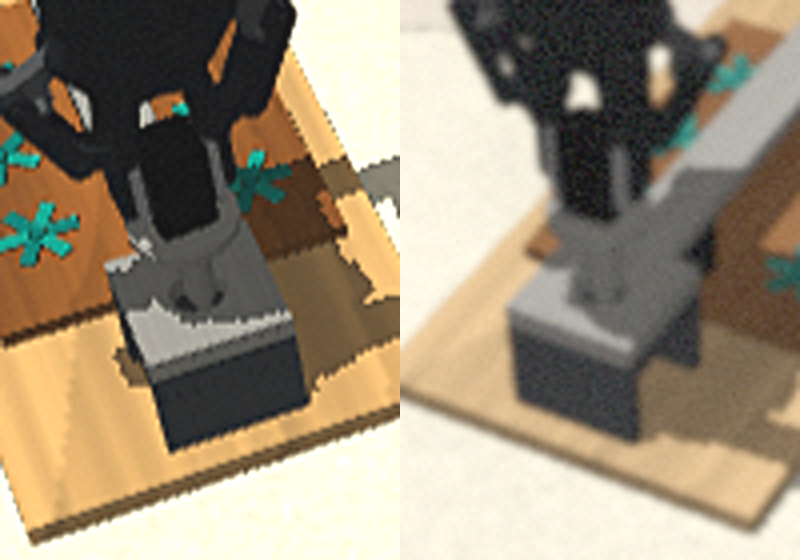

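The tip is inside the hole (dark rim on both sides of the shank at scene crop (197,298)) and there's no contact force. TCP must come down to about 0.108, so I continue in two steps.

>>> {"method": "play_rows", "body": {"motion": [[8, 0, 0.8, 0, 20], [16, 0, 0.8, 0, 20], [24, 0, 0.8, 0, 20], [30, 0, 0.8, 0, 20], [34, 0, 0.8, 0, 20], [36, 0, 0.8, 0, 20], [36, 0, 0.8, 0, 20]]}}

```text
time: 7.85
eef_pos: [0.5482, -0.0219, 0.1168]
eef_rot: [3.032, 1.57, 2.856]
ft_force: [0.6, -0.1, -1.7]
opening: 0.0277
```

>>> {"method": "play_rows", "body": {"motion": [[2, 0, 0, 0, 20], [4, 0, 0, 0, 20], [6, 0, 0, 0, 20], [7, 0, 0, 0, 20], [7, 0, 0, 0, 20], [7, 0, 0, 0, 20]]}}

```text
time: 8.35
eef_pos: [0.5484, -0.0219, 0.1104]
eef_rot: [-0.098, 1.571, -0.274]
ft_force: [-0.1, -0.2, -2.8]
opening: 0.0277
```

```bash
python3 look.py 9
```

```text
8.35 [ 0.54839709 -0.0219159   0.11037363] [-0.06187587 -0.1872221  -2.78616241] 0.0276861981729324 [-0.001 -0.002 -0.001  0.001  0.001  0.002]
[163 151] [256 138]
```

View pics/s9.png

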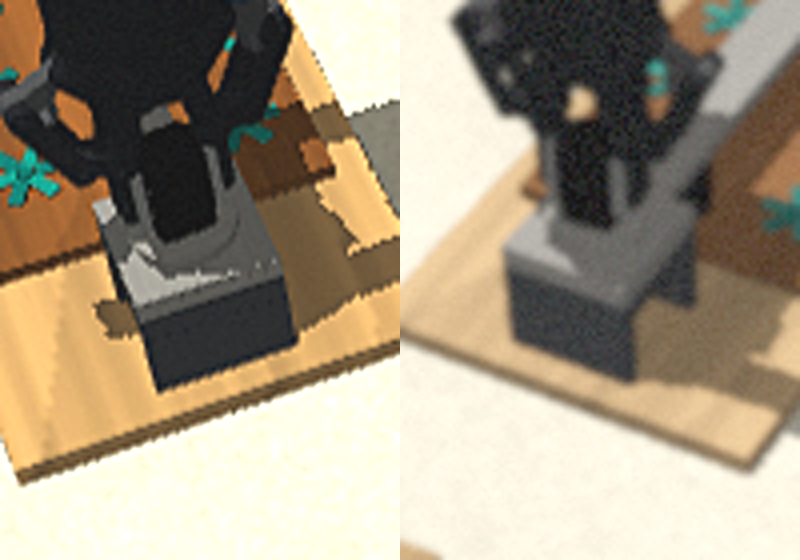

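>>> {"method": "play_rows", "body": {"motion": [[1, 0, 0, 0, 20], [2, 0, 0, 0, 20], [2, 0, 0, 0, 20], [2, 0, 0, 0, 20]]}}

```text
time: 8.83
eef_pos: [0.5484, -0.0219, 0.1085]
eef_rot: [-0.165, 1.57, -0.34]
ft_force: [-1.6, 0.6, 1.1]
opening: 0.0273
```

>>> {"method": "play_rows", "body": {"motion": [[0.5, 0, 0, 0, 20], [1, 0, 0, 0, 20], [1, 0, 0, 0, 20], [1, 0, 0, 0, 20]]}}

```text
time: 9.17
eef_pos: [0.5484, -0.0219, 0.1084]
eef_rot: [-0.158, 1.57, -0.333]
ft_force: [-4.3, 1.2, 10.0]
opening: 0.0274
```

The collar is seated: TCP z is 0.1084, as predicted, with about 12 N of contact. Now I let go.

>>> {"method": "play_rows", "body": {"motion": [[0, 0, 0, 0, 60], [0, 0, 0, 0, 75], [0, 0, 0, 0, 85], [0, 0, 0, 0, 85], [0, 0, 0, 0, 85], [0, 0, 0, 0, 85]]}}

```text
time: 9.67
eef_pos: [0.5484, -0.0219, 0.1072]
eef_rot: [2.987, 1.571, 2.811]
ft_force: [-0.0, -0.2, 0.1]
opening: 0.085
```

```bash
python3 look.py 10
```

```text
9.6667 [ 0.54838791 -0.02191419  0.1072159 ] [-0.00055585 -0.2196178   0.08430286] 0.08503496375244685 [-0.001 -0.001 -0.001  0.001 -0.     0.001]
[163 152] [256 139]
```

View pics/w10.png

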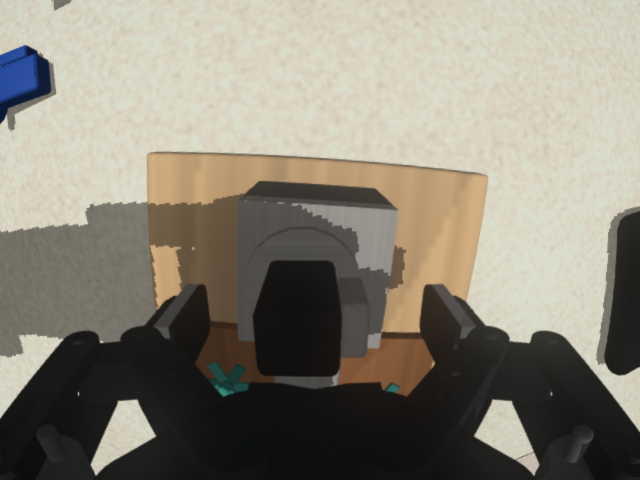

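View pics/s10.png

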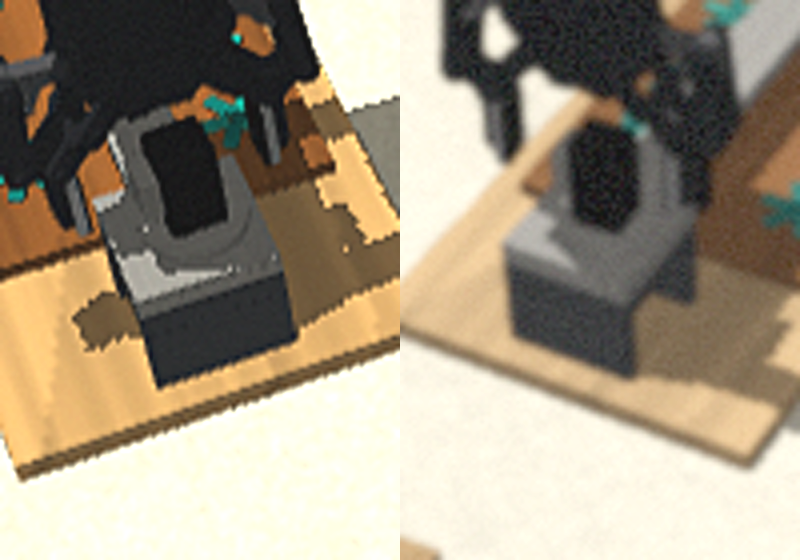

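The wrist view shows the button sprung out (columns 342–368), the collar flat on the plate and the pads clear. I retract upwards.

>>> {"method": "play_rows", "body": {"motion": [[-10, 0, 0, 0, 85], [-30, 0, 0, 0, 85], [-60, 0, 0, 0, 85], [-95, 0, 0, 0, 85], [-130, 0, 0, 0, 85], [-130, 0, 0, 0, 85], [-130, 0, 0, 0, 85], [-130, 0, 0, 0, 85]]}}

```text
time: 10.48
eef_pos: [0.548, -0.0218, 0.2372]
eef_rot: [3.029, 1.57, 2.853]
ft_force: [-0.1, 0.3, -1.0]
opening: 0.0846
```

```bash
python3 look.py 11
python3 - <<'E'
from h import *
o=[]
for n,x,y in(("scene",165,150),("side",262,135)):
    i=capture(n);cv2.imwrite(f"pics/{n}11.png",i[:,:,::-1]);o.append(cv2.resize(i[y:y+100,x:x+80],None,fx=5,fy=5,interpolation=cv2.INTER_CUBIC))
cv2.imwrite("pics/z11.png",cv2.convertScaleAbs(np.hstack(o)[:,:,::-1],alpha=1.5,beta=10))
T=np.load("T11.npy");print(wproj(T,[[.548,-.02,.086],[.548,-.02,.136]]))
E
```

```text
10.4833 [ 0.54800873 -0.02179386  0.23715831] [-0.07021706  0.27517853 -0.97843282] 0.08459307707327025 [-0.003  0.022  0.021  0.002 -0.002 -0.002]
[152 104] [252  88]
[[313.8885042  216.15503976]
 [313.64938283 233.50264217]]
```

View pics/z11.png

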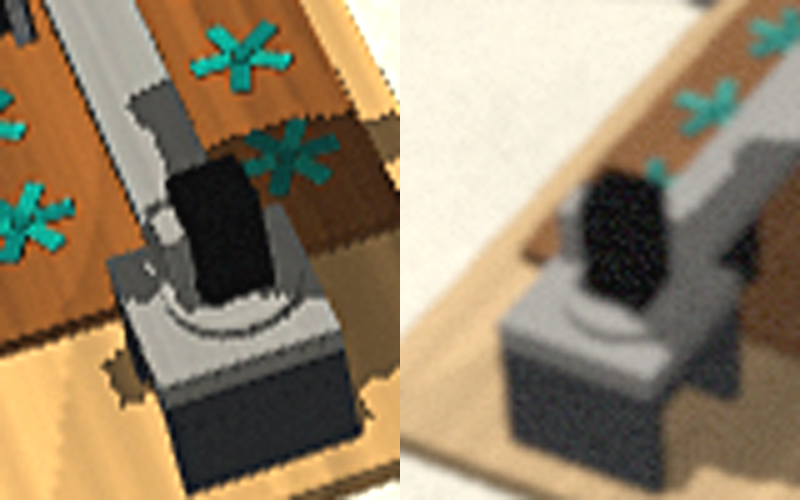

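View pics/w11.png

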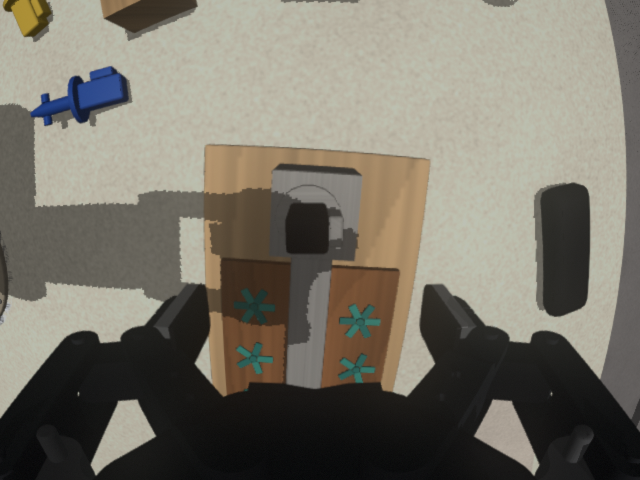

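View pics/scene11.png

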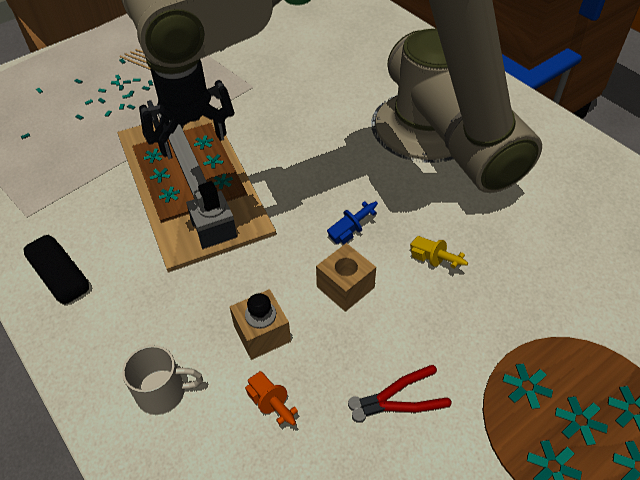

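The pin stands upright with its collar flush on the plate and its button out. The robot is clear and everything else is where it was, so I hand in.

```bash
python3 -c "
from rig import ticket;print(ticket.job_done())"
```

```text
the job is handed in; nothing more can be done
None
```

The locking pin is in the clamp and, as far as the cameras show, locked. I gripped the black block-headed pin across its button, lifted it out and lowered it through the two holes with the button held in. Then I let go and backed the gripper straight up. I handed it in at about 10.7 s of the 35 s allowed.

**Seating:** the TCP stopped at z = 0.1084, matching the predicted 0.108, with about 12 N of contact before release.

**Last pictures:** the collar sits flush on the end plate, the pin is upright and the button is sprung out. The gripper is open and well clear. The plain pin, the look-alikes and the other bystanders are where they were.

**Not directly confirmed:**
- The studs under the bracket can't be seen from any camera, so that they are out is inferred from the button being out.
- The scene and side cameras disagreed by about 5 mm in x. I used their mean, the wrist view and the tip-to-hole offset, and the pin went in without noticeable side force.

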